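# Hang the parts bin on the bench divider by its keyhole

### The arm

A 6-joint arm with a two-finger parallel gripper is mounted at the origin on the work surface. World frame = base frame: x ahead of the robot, y to its left, z up, the work surface at z = 0. Lengths are in m, angles in rad, forces in N, time in s.
With the tool pointing down it reaches from about 0.225 to 0.875 m from the base axis. Payload 3.4 kg.
Tool frame: the origin (TCP) lies on the centre line of the jaws, within the pads' length; the fingertips stand 14 mm ahead of it and the grasp point (between the pads) lies 5 mm behind it; z points along the fingers, y is the line along which they close (so a half turn about z gives the same grasp; the last joint's range is limited). The gripper opens to 85 mm and grips with 20 to 120 N. Pads are 22 mm wide; open, the fingers measure 114 mm over their backs; the gripper's body (76 mm by 85 mm) begins 54 mm behind the grasp point. The pads swing forward as they close: fully open they stand 13 mm farther back than shut.
Start: joints at [-1.255, 0.276, 1.505, -0, 1.361, -0.121], TCP at [0.243, -0.521, 0.245] pointing down, gripper open.
Joint ranges: [-2.89, 2.89], [-0.75, 2.08], [0.22, 2.7], [-1.18, 4.32], [0.11, 2.71], [-2.7, 2.7]. Speed limits (rad/s): [2.57, 2.57, 3.14, 3.14, 3.14, 3.14].

### API

Orientations are given as a unit quaternion [x, y, z, w].
In Python, from plant import bot gives the robot as it stands.
- The arm moves only by the tool carry_out, never from a script. Its arguments are lists of equal length, an entry for each row: "hand": the opening, from -1 (shut) to 1 (fully open); "travel": the shift along the tool's x, y, z in cm, a list of three; "twist": the turn about the tool's z in rad. A call has exactly 8 rows; each row shifts and turns the commanded pose from where the row before left it, along the tool's axes as they then stand; what a row does not reach is not made up. A row lasts 1/12 s, in which the tool goes at most 41.7 mm and 7.16 degrees, less where a joint would pass 70% of its speed; a pose out of reach is approached as far as the arm can. A call with a gripper value outside its range is refused whole. The fingers move at their own pace and stop on an object; "grip_force" is the grip in N (left out, the last holds). Time passes only in rows, so rows that do not move let the fingers close, or fill a call up. It gives the time, the measured TCP pose, the force, the opening and the grip force at its end, in the units of the state.
- bot.get_obs(): the state, without advancing time (a new reading comes with each control period).
- bot.capture(name): name is "scene" or "top" or "wrist"; returns the picture (400x640x3 uint8, blue, green, red); there is no depth.
- bot.camera_model(name): a dict with "fx", "fy", "cx", "cy" (pixels), "eye" and "attitude" of the camera in the world. Camera axes: x right, y down, z forward; pixel columns grow to the right and rows downward; lengths in m; the calibration is good to about 2 mm. A picture is of the moment at which its call begins: read the wrist's pose just before it. camera_model takes no time and is no camera call; for the wrist camera it gives the pose at the moment of the call.
- bot.close_job(): hands the job in; it is judged then, once.
The state is a dict: "t": time; "q": joint angles; "qd": joint speeds; "joint_torque": joint torques, N m; "tcp_pos": TCP position; "ee_rot": TCP orientation; "ft_force": force on the tool from outside, world axes, zero at the start; "ft_torque": the same for the moment, N m; "finger_gap": finger opening in m; "finger_force": force on a finger pad.
Only numpy, scipy, OpenCV 4.12 (cv2) and the standard library are available. Lean on these libraries where they do the work, as an engineer would, in place of code of your own. Each camera call takes 0.05 s, during which the arm holds its last target. There are 200 camera calls.

### The job

Hang the blue parts bin on the bolt that sticks out of the white bench divider: bring the round hole of its metal back plate over the bolt head until the plate lies against the divider, then slide the bin down until the bolt is fully home at the top of the narrow slot, and let go so that it hangs upright on the bolt. Do it by feel with a light hand, never leaning on the divider or its bolt with more than about 20 N, keep the bin upright so its parts do not spill, and leave the soldering-iron stand, the tape roll and the circuit boards where they are.

Things in the scene. Friction and masses are not known exactly. Their poses are not given: they have to be found in the camera images.
- bin: Open blue plastic parts bin, loose on the bench, 0.3 to 0.6 kg, 64 mm wide (y), 90 mm deep (x), side walls 55 mm high, sloping down over the front 19 mm to a 34 mm front wall. Origin: centre of its underside; x points backward (front at x = -45 mm), z up. Behind it is riveted a metal plate 3 mm thick, 64 mm wide, 116 mm high, rear face at x = +48 mm, with a keyhole in it.
- bin_grip (a point): Good grip point: 10 mm in front of the bin's origin, 52 mm above its underside, between the side walls (tops 3 mm higher). Take it from above across the outer side walls, 64 mm apart (along the bin's y). It lies 58 mm from the plate's rear face. Axes as the bin.
- bin_hole (a point): Centre of the round part of the keyhole, on the plate's rear face: 78 mm above the bin's underside, on its middle plane. The hole is 20 mm across. Axes as the bin.
- bin_seat (a point): Where the middle of the bolt's shank rests when the bin is fully home, on the plate's rear face: 100 mm above the underside, 22 mm straight above bin_hole. The narrow slot runs up from the hole, is 11 mm wide and ends in a rounded top, closed 4 mm above this point. Axes as the bin.
- divider: Low white bench divider, fixed and rigid: 300 mm long (y), 18 mm thick, 171 mm high, on two flat feet at its ends reaching 46 mm in front. Origin: on the bench, middle of the front face (the one with the rail and bolt); x points into the divider, the front looks to -x; z up. An aluminium T-slot rail is let in flush along the front. When the bin hangs, its axes point the same way.
- rail_mid (a point): Middle of the T-slot rail, on the divider's front face, 135 mm above the bench; axes as the divider. One yellow-plated bolt is clamped in the rail at exactly this height, up to 15 mm to either side: how far is not measured, so see or feel. Shank 8 mm thick, level and square to the face; head 16 mm across, its flat front 11 mm and its underside 6 mm off the face.
- iron_stand: Black soldering-iron stand with a yellow sponge, 70 x 100 mm, about 80 mm high, loose. Origin: centre of its underside.
- tape_roll: White tape roll lying flat, 90 mm across, 50 mm high, loose. Origin: centre of its underside.
- boards: Red-brown carrier with a green circuit board and black coils, 85 x 110 mm, 22 mm high, loose. Origin: centre of its underside.
Mind the look-alikes: they are no part of the job. Of the things that look like the bin, the larger one is meant.

How it is judged:
On the way, in this order (a step that is already met when the one before it is completed fails the run):
1. the bolt head is through the round hole, with the plate between the head and the divider (x of bin_hole in the frame of rail_mid between -0.0035 and 0.003 m and y of bin_hole in the frame of rail_mid between -0.018 and 0.018 m and z of bin_hole in the frame of rail_mid between -0.005 and 0.005 m), for 0.05 s.
2. the bin is slid down until the bolt is at the top of the narrow slot, the plate behind its head (z of bin_seat in the frame of rail_mid between -0.003 and 0.002 m and x of bin_seat in the frame of rail_mid between -0.0045 and 0.003 m and y of bin_seat in the frame of rail_mid between -0.018 and 0.018 m), for 0.2 s.
At the end, for the whole second after the job is handed in: The bin hangs released and at rest on the bolt: the bolt within 2 to 3 mm of the top of the narrow slot, the plate behind the bolt head, the bin upright and square to the divider within 0.12 rad, and the iron stand, tape roll and boards within 20 mm of where they stood (all of step 2 and angle between bin's own z axis and vertical below 0.12 rad and angle between the x axis of bin and the x axis of divider, either way round below 0.12 rad and linear speed of bin below 0.02 m/s and contact force between bin and the fingers below 0.1 N and distance of each of iron_stand, tape_roll, boards from where it was at the start of the episode below 0.02 m); the robot touches nothing.
It fails at once if the divider, with its bolt, is pushed with more than 20 N (contact force between divider and anything else above 20 N).
It fails at once if the bin is tipped more than 0.4 rad, so that its parts spill (angle between bin's own z axis and vertical above 0.4 rad).
It fails at once if the iron stand, the tape roll or the boards are pushed away or tipped (distance of any of iron_stand, tape_roll, boards from where it was at the start of the episode above 0.02 m or angle between any of iron_stand, tape_roll, boards's own z axis and vertical above 0.3 rad).
It also fails if it takes over 72 s, if anything falls off the work surface, if the arm or the gripper's body presses on something with over 40 N, if the wrist force passes 120 N, or if a joint passes its speed limit or range.

## Working session

There is one attempt and no reset: what is moved stays moved. The work goes in short steps, Python scripts to look and compute and a tool call to move; the robot and the scene stay as the last step left them, time stands still between calls to the robot, and variables do not carry over. Pictures are saved under pics/ and viewed, at most 10 in all, crops included, and the job is handed in when it is done.

Besides the shell and the picture viewer there is one more tool, called as a command line: name --pt "numbers of a row" for each row, then --argument value for the rest. carry_out: Moves the arm, as the interface text tells. Its arguments: {"type":"object","properties":{"hand":{"type":"array"},"travel":{"type":"array"},"twist":{"type":"array"},"grip_force":{"type":"number"}},"required":["hand","travel","twist"]}

```bash
mkdir -p pics; python3 - <<'E'
from plant import bot
import cv2,numpy as np
o=bot.get_obs();print(o['t'],o['tcp_pos'],o['ee_rot'],o['finger_gap'])
ims=[bot.capture(n) for n in("scene","top")]
for n,i in zip(("scene","top"),ims):
    cv2.imwrite(f"pics/{n}0.png",i);m=bot.camera_model(n);print(n,m)
E
```

```text
0.0 [ 0.2430734  -0.52053285  0.24441264] [ 9.76246296e-01  2.16661707e-01 -8.63504645e-05 -9.31639364e-04] 0.08506724432627251
scene {'fx': 364.51278293853585, 'fy': 364.51278293853585, 'cx': 321.0532609654283, 'cy': 195.61118282528798, 'eye': array([ 1.22443244, -0.45774455,  0.71110623]), 'attitude': array([ 0.76753454,  0.47003762, -0.21800387, -0.37739857])}
top {'fx': 395.4595786153932, 'fy': 395.4595786153932, 'cx': 320.1977961896116, 'cy': 193.34846688649714, 'eye': array([ 0.47632686, -0.09523365,  1.0250223 ]), 'attitude': array([ 0.70710902, -0.70542762,  0.02240263, -0.04320685])}
```

View pics/scene0.png

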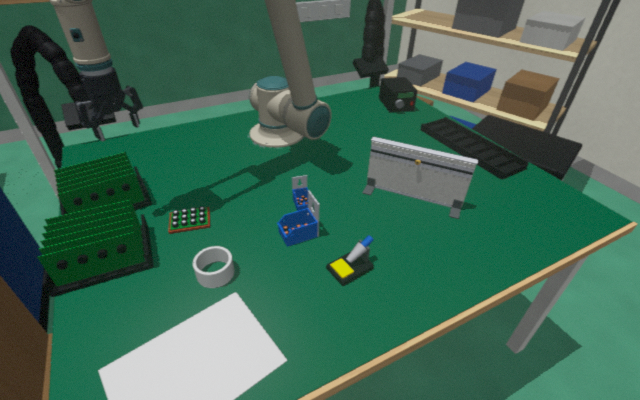

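View pics/top0.png

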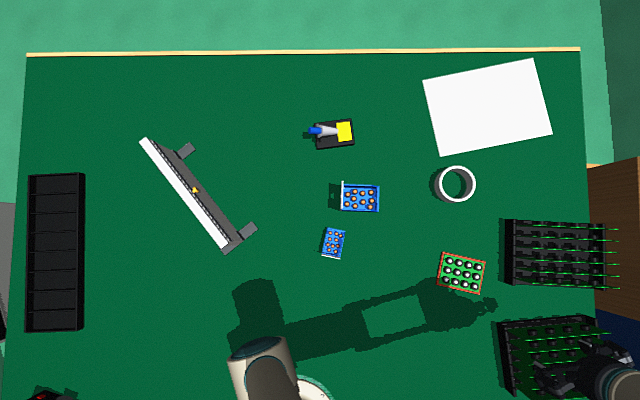

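The scene view shows the larger bin at about (298,228), with the divider bolt at (418,162). In the top view the bin is at (360,197) with its plate on the left, the divider runs (142,140)–(228,252) and the bolt is at (195,190). The feet point up-right. The small bin at (333,242) is the decoy.

```bash
cat > h.py <<'E'
from plant import bot
import cv2,numpy as np
from scipy.spatial.transform import Rotation as R
def ray(m,uv):
    d=R.from_quat(m['attitude']).apply(np.array([(uv[0]-m['cx'])/m['fx'],(uv[1]-m['cy'])/m['fy'],1.]));return np.array(m['eye']),d
def onz(m,uv,z):
    e,d=ray(m,uv);return e+d*(z-e[2])/d[2]
def proj(m,p):
    c=R.from_quat(m['attitude']).inv().apply(np.asarray(p)-m['eye']);return c[...,:2]/c[...,2:]*[m['fx'],m['fy']]+[m['cx'],m['cy']]
def tri(ms,uvs):
    A=0;b=0
    for m,uv in zip(ms,uvs):
        e,d=ray(m,uv);d=d/np.linalg.norm(d);P=np.eye(3)-np.outer(d,d);A=A+P;b=b+P@e
    return np.linalg.solve(A,b)
E
python3 - <<'E'
from h import *
mt,ms=bot.camera_model("top"),bot.camera_model("scene")
t,s=cv2.imread("pics/top0.png"),cv2.imread("pics/scene0.png")
def comp(im,lo,hi,roi,k=3):
    x0,y0,x1,y1=roi;h=cv2.cvtColor(im[y0:y1,x0:x1],cv2.COLOR_BGR2HSV);M=cv2.inRange(h,np.array(lo),np.array(hi))
    n,l,st,c=cv2.connectedComponentsWithStats(M);i=1+np.argmax(st[1:,4]);pts=np.argwhere(l==i)[:,::-1]+[x0,y0]
    return c[i]+[x0,y0],st[i,4],pts.astype(np.float32)
bt=comp(t,(18,100,90),(35,255,255),(180,170,215,210));bs=comp(s,(10,100,90),(35,255,255),(405,150,430,175))
print("bolt px",bt[:2],bs[:2]);print("bolt tri",tri([mt,ms],[bt[0],bs[0]]),"onz",onz(mt,bt[0],.135),onz(ms,bs[0],.135))
b=comp(t,(100,120,40),(130,255,255),(325,170,395,225))
r=cv2.minAreaRect(b[2]);print(b[:2],r);bx=cv2.boxPoints(r)
for z in(.055,):print([onz(mt,p,z).round(4)[:2].tolist() for p in bx])
# divider: white top
w=comp(t,(0,0,200),(180,40,255),(130,125,250,265));r=cv2.minAreaRect(w[2]);print(w[:2],r)
bx=cv2.boxPoints(r);print([onz(mt,p,.171).round(4)[:2].tolist() for p in bx])
a=cv2.resize(t[165:230,320:395],None,fx=6,fy=6,interpolation=2);c=cv2.resize(t[130:262,130:265],None,fx=2.95,fy=2.95,interpolation=2)
c=c[:390];cv2.imwrite("pics/c1.png",cv2.resize(np.hstack([a[:389],c[:389]]),None,fx=.92,fy=.92))
E
```

```text
bolt px (array([194.5       , 189.82142857]), np.int32(28)) (array([417.52631579, 161.42105263]), np.int32(19))
bolt tri [0.56649295 0.21751418 0.13588563] onz [0.56697289 0.21846456 0.135     ] [0.56538067 0.21772304 0.135     ]
(array([360.87096774, 197.88172043]), np.int32(744)) ((360.1519775390625, 197.61326599121094), (37.053977966308594, 26.647329330444336), 3.012787342071533)
[[0.5258, -0.1175], [0.5915, -0.1211], [0.5867, -0.2119], [0.5213, -0.2078]]
(array([183.13818479, 192.42109567]), np.int32(1223)) ((183.04505920410156, 192.15097045898438), (134.80657958984375, 9.252540588378906), 52.35237503051758)
[[0.6711, 0.336], [0.6839, 0.32], [0.4486, 0.1291], [0.4364, 0.1447]]
```

View pics/c1.png

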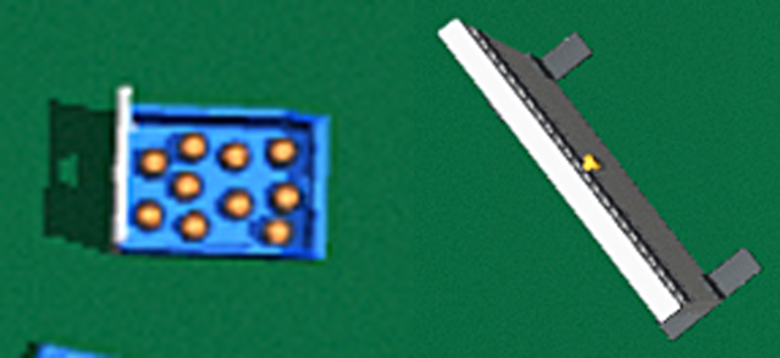

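The crop shows the bin with its plate on the left (bin x at about 87°), and the divider with its front looking up-right (divider x at about 129°). The bolt is near the middle. The measured sizes match: bin 66×91 mm, divider 303 mm, bolt height 136 mm. I'll move over the bin now.

carry_out --hand '[1,1,1,1,1,1,1,1]' --pt "3.58 -1.51 0" --pt "3.58 -1.51 0" --pt "3.58 -1.51 0" --pt "3.58 -1.51 0" --pt "3.58 -1.51 0" --pt "3.58 -1.51 0" --pt "3.58 -1.51 0" --pt "3.58 -1.51 0" --twist '[0,0,0,0,0,0,0,0]'

```text
t: 0.77
tcp_pos: [0.4524, -0.2887, 0.245]
ee_rot: [0.976, 0.217, -0.0, -0.0]
ft_force: [0.2, -1.2, 0.6]
finger_gap: 0.0855
finger_force: 0.0
```

carry_out --hand '[1,1,1,1,1,1,1,1]' --pt "3.58 -1.51 0" --pt "3.58 -1.51 0" --pt "3.58 -1.51 0" --pt "3.58 -1.51 0" --pt "0 0 0" --pt "0 0 0" --pt "0 0 0" --pt "0 0 0" --twist '[0,0,0,0,-0.12,-0.12,-0.12,-0.12]'

```text
t: 1.43
tcp_pos: [0.5558, -0.1745, 0.2446]
ee_rot: [0.895, 0.446, -0.0, -0.0]
ft_force: [0.4, -0.1, -1.0]
finger_gap: 0.0855
finger_force: 0.0
```

carry_out --hand '[1,1,1,1,1,1,1,1]' --pt "0 0 0" --pt "0 0 0" --pt "0 0 0" --pt "0 0 0" --pt "0 0 0" --pt "0 0 0" --pt "0 0 0" --pt "0 0 0" --twist '[-0.12,-0.12,-0.12,-0.12,-0.12,0,0,0]'

```text
t: 2.1
tcp_pos: [0.5557, -0.1751, 0.245]
ee_rot: [0.727, 0.687, -0.0, -0.0]
ft_force: [0.2, -0.2, -0.6]
finger_gap: 0.0855
finger_force: 0.0
```

```bash
python3 - <<'E'
from h import *
o=bot.get_obs();T=R.from_quat(o['ee_rot']);print(o['t'],o['tcp_pos'],T.as_matrix().round(3),o['ft_force'],o['q'])
m=bot.camera_model("wrist");im=bot.capture("wrist");cv2.imwrite("pics/w0.png",im);print(m)
E
```

```text
2.1 [ 0.55571342 -0.17506829  0.24502411] [[ 0.057  0.998 -0.001]
 [ 0.998 -0.057  0.   ]
 [ 0.    -0.001 -1.   ]] [ 0.15539893 -0.16714978 -0.56678916] [-4.24538302e-01  2.87865308e-01  1.48845036e+00 -8.41543220e-05
  1.36583227e+00 -3.67984396e-01]
{'fx': 352.7353508315714, 'fy': 352.7353508315714, 'cx': 317.8203685094524, 'cy': 197.763562775509, 'eye': array([ 0.55967725, -0.09228942,  0.37247243]), 'attitude': array([ 0.98609133, -0.02772786, -0.00443709,  0.16381504])}
```

View pics/w0.png

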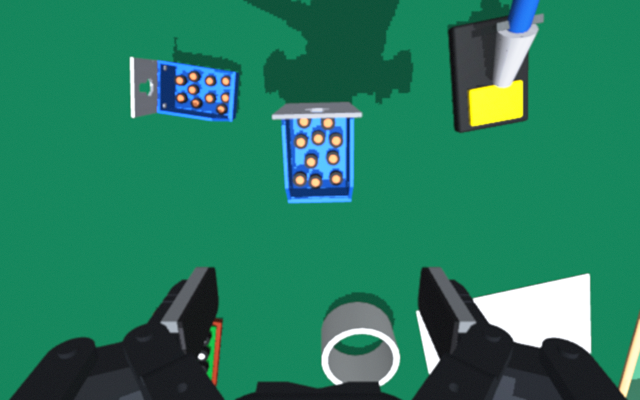

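The wrist view shows the bin centred at about (320,160) with its plate edge at rows 104–117. The fingers straddle it left and right, the iron stand is at top right and the decoy at top left. I'll measure it in this view.

```bash
python3 - <<'E'
from h import *
im=cv2.imread("pics/w0.png");m=dict(fx=352.7353508,fy=352.7353508,cx=317.82037,cy=197.76356,eye=np.array([0.55967725,-0.09228942,0.37247243]),attitude=np.array([0.98609133,-0.02772786,-0.00443709,0.16381504]))
h=cv2.cvtColor(im[90:215,270:375],cv2.COLOR_BGR2HSV)
M=cv2.inRange(h,np.array((100,120,40)),np.array((130,255,255)));n,l,st,c=cv2.connectedComponentsWithStats(M);i=1+np.argmax(st[1:,4])
B=(l==i)
for v in (125,135,145,155,165,175,185,195):
    u=np.where(B[v-90])[0]+270;print(v,u.min(),u.max(),[onz(m,(x,v),.055)[:2].round(4).tolist() for x in(u.min()-.5,u.max()+.5)])
v=np.where(B.any(1))[0].max()+90.5;print("front bottom",v,[onz(m,(320,v),z)[:2].round(4) for z in(0,.034)])
W=cv2.inRange(h,np.array((0,0,120)),np.array((180,60,255)));n,l,st,c=cv2.connectedComponentsWithStats(W);i=1+np.argmax(st[1:,4])
P=l==i;print(st[i])
for u in(290,300,340,352):
    w=np.where(P[:,u-270])[0]+90;print(u,w.min(),w.max(),onz(m,(u,w.min()-.5),.116)[:2].round(4))
for v in (104,106,108,110):
    w=np.where(P[v-90])[0]+270
    if len(w):print(v,[onz(m,(x,v),.116)[:2].round(4).tolist() for x in(w.min()-.5,w.max()+.5)])
E
```

```text
125 281 353 [[0.5244, -0.1305], [0.5892, -0.1342]]
135 282 353 [[0.5245, -0.1394], [0.589, -0.143]]
145 282 353 [[0.5237, -0.1484], [0.5888, -0.152]]
155 283 353 [[0.5238, -0.1576], [0.5885, -0.1612]]
165 284 353 [[0.5239, -0.1669], [0.5883, -0.1706]]
175 284 353 [[0.5231, -0.1764], [0.5881, -0.1801]]
185 285 353 [[0.5232, -0.1862], [0.5879, -0.1898]]
195 287 351 [[0.5242, -0.1962], [0.5857, -0.1996]]
front bottom 202.5 [array([ 0.5548, -0.2251]), array([ 0.5552, -0.213 ])]
[   2   13   90   17 1143]
290 105 117 [ 0.5392 -0.1093]
300 104 118 [ 0.5463 -0.1091]
340 103 116 [ 0.5744 -0.11  ]
352 106 116 [ 0.5828 -0.1125]
104 [[0.5417, -0.1091], [0.581, -0.1114]]
106 [[0.5338, -0.1101], [0.5838, -0.1129]]
108 [[0.5323, -0.1114], [0.5845, -0.1143]]
110 [[0.5307, -0.1126], [0.5873, -0.1158]]
```

Everything agrees: the bin origin is at about (0.556, −0.166), and the TCP already stands over the grip point. I'll descend and grasp.

carry_out --hand '[1,1,1,1,1,1,1,1]' --pt "0 0 3.5" --pt "0 0 3.5" --pt "0 0 3.5" --pt "0 0 3.5" --pt "0 0 3" --pt "0 0 2" --pt "0 0 1.5" --pt "0 0 0" --twist '[0,0,0,0,0,0,0,0]'

```text
t: 2.82
tcp_pos: [0.5534, -0.1741, 0.0369]
ee_rot: [0.726, 0.687, -0.001, -0.003]
ft_force: [-0.7, 0.1, -0.3]
finger_gap: 0.0851
finger_force: 0.0
```

carry_out --hand '[-1,-1,-1,-1,-1,-1,-1,-1]' --pt "0 0 0" --pt "0 0 0" --pt "0 0 0" --pt "0 0 0" --pt "0 0 0" --pt "0 0 0" --pt "0 0 0" --pt "0 0 0" --twist '[0,0,0,0,0,0,0,0]' --grip_force 40

```text
t: 3.48
tcp_pos: [0.5568, -0.1757, 0.0416]
ee_rot: [0.726, 0.688, 0.0, 0.001]
ft_force: [-0.6, -0.6, 6.5]
finger_gap: 0.0634
finger_force: 46.4
```

carry_out --hand '[-1,-1,-1,-1,-1,-1,-1,-1]' --pt "0 0 -0.5" --pt "0 0 -1" --pt "0 0 -2" --pt "0 0 -2.5" --pt "0 0 -2.5" --pt "0 0 -1.5" --pt "0 0 -1" --pt "0 0 0" --twist '[0,0,0,0,0,0,0,0]'

```text
t: 4.15
tcp_pos: [0.5568, -0.1754, 0.1526]
ee_rot: [0.726, 0.688, 0.001, 0.002]
ft_force: [0.2, -0.3, -3.7]
finger_gap: 0.0635
finger_force: 45.4
```

carry_out --hand '[-1,-1,-1,-1,-1,-1,-1,-1]' --pt "0 0 0" --pt "0 0 0" --pt "0 0 0" --pt "0 0 0" --pt "0 0 0" --pt "0 0 0" --pt "0 0 0" --pt "0 0 0" --twist '[-0.06,-0.1,-0.11,-0.12,-0.12,-0.11,-0.08,-0.035]'

```text
t: 4.82
tcp_pos: [0.5547, -0.1745, 0.1485]
ee_rot: [0.429, 0.903, 0.0, -0.002]
ft_force: [0.1, -0.5, -4.5]
finger_gap: 0.0633
finger_force: 45.3
```

carry_out --hand '[-1,-1,-1,-1,-1,-1,-1,-1]' --pt "0.7 0.8 0" --pt "1.3 1.5 0" --pt "1.8 2.1 0" --pt "1.8 2.1 0" --pt "1.8 2.1 0" --pt "1.8 2.1 0" --pt "1.8 2.1 0" --pt "1.8 2.1 0" --twist '[0,0,0,0,0,0,0,0]'

```text
t: 5.48
tcp_pos: [0.5901, 0.0205, 0.1491]
ee_rot: [0.431, 0.902, -0.0, -0.001]
ft_force: [0.8, -0.5, -4.0]
finger_gap: 0.0632
finger_force: 45.4
```

carry_out --hand '[-1,-1,-1,-1,-1,-1,-1,-1]' --pt "1.8 2.1 0" --pt "1.8 2.1 0" --pt "1.6 2.1 0" --pt "1.1 1.8 0" --pt "0.6 1.3 0" --pt "0 0.6 0" --pt "0 0 0" --pt "0 0 0" --twist '[0,0,0,0,0,0,0,0]'

```text
t: 6.15
tcp_pos: [0.625, 0.1339, 0.1496]
ee_rot: [0.43, 0.903, -0.001, -0.0]
ft_force: [-0.1, -1.1, -3.7]
finger_gap: 0.0631
finger_force: 45.4
```

```bash
python3 - <<'E'
from h import *
o=bot.get_obs();T=R.from_quat(o['ee_rot']);print(o['t'],o['tcp_pos'],T.as_matrix().round(3),o['ft_force'],o['ft_torque'],o['finger_gap'])
ims={}
for n in("wrist","scene","top"):
    im=bot.capture(n);cv2.imwrite(f"pics/{n}1.png",im)
    m=bot.camera_model(n);np.save(f"pics/{n}1.npy",m,allow_pickle=True);ims[n]=im
s=cv2.resize(ims["scene"][90:260,340:510],(400,400),interpolation=2)
w=cv2.resize(ims["wrist"][0:400],(400,250));a=np.zeros((400,800,3),np.uint8);a[:,:400]=s;a[:250,400:]=w
cv2.imwrite("pics/c2.png",a)
E
```

```text
6.15 [0.62496333 0.13394639 0.14964704] [[-0.629  0.777 -0.002]
 [ 0.777  0.629 -0.001]
 [-0.    -0.002 -1.   ]] [-0.06216689 -1.12652511 -3.74732968] [-0.09038237 -0.07621901  0.01209764] 0.06312783455259792
```

View pics/c2.png

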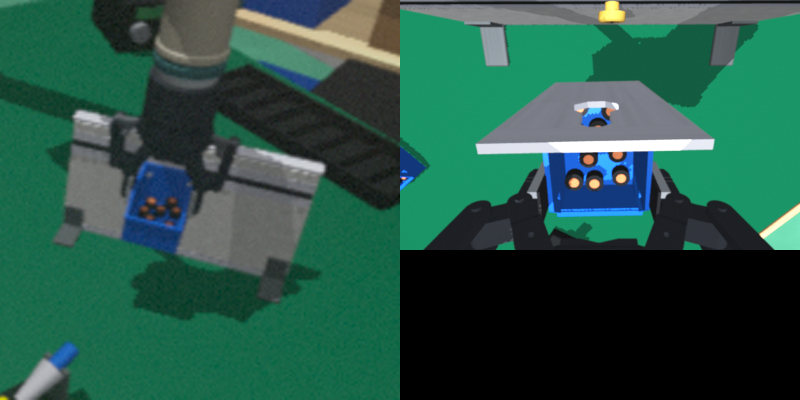

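The wrist view shows the bolt head at about (340,20) full-res, slightly right of the plate hole at (315,168), and the plate square-looking. In the scene view the bin is upright in the gripper in front of the divider. I'll measure the offset and the yaw.

```bash
python3 - <<'E'
from h import *
im=cv2.imread("pics/wrist1.png");m=np.load("pics/wrist1.npy",allow_pickle=True).item()
tcp=np.array([.62496,.13395,.14965]);n=np.array([-.629,.777,0]);t=np.array([.777,.629,0])
def loc(uv,z):
    p=onz(m,uv,z)-tcp;return np.round(1000*np.array([p@n,p@t]),1)
print('eye',m['eye'],R.from_quat(m['attitude']).as_matrix().round(3).tolist())
h=cv2.cvtColor(im,cv2.COLOR_BGR2HSV)
Y=cv2.inRange(h[:60,300:380],np.array((18,120,80)),np.array((35,255,255)))
for v in range(0,45,4):
    u=np.where(Y[v])[0]+300
    if len(u)>2:print('bolt',v,u.min(),u.max(),loc(((u.min()+u.max())/2,v),.135))
# plate: bright top-edge strip
g=cv2.cvtColor(im,cv2.COLOR_BGR2GRAY)
for u in(140,180,240,400,440,480):
    col=g[100:260,u].astype(int);hs=h[100:260,u,1];w=np.where(hs<40)[0]+100
    br=w[g[w,u]>205];print('plate col',u,w.min(),w.max(),'bright',(br.min(),br.max()) if len(br) else None, loc((u,w.max()+.5),.225))
for v in(225,230,235,238):
    w=np.where(h[v,:,1]<40)[0];w=w[(w>100)&(w<530)];print('plate row',v,w.min(),w.max(),[loc((x,v),.225) for x in(w.min()-.5,w.max()+.5)])
# hole
for v in range(160,206,5):
    r=h[v,250:390,1];w=np.where(r>60)[0]+250
    if len(w):print('hole',v,w.min(),w.max())
for u in(150,250,290,400,500,550):
    col=g[:40,u].astype(int);print('div',u,col[:24].tolist())
E
```

```text
eye [0.57183963 0.19808573 0.27721839] [[0.777, 0.596, 0.202], [0.629, -0.735, -0.253], [-0.002, 0.324, -0.946]]
bolt 4 327 350 [108.    6.2]
bolt 8 329 349 [106.8   6.4]
bolt 12 328 349 [105.5   6.3]
bolt 16 328 351 [104.2   6.7]
bolt 20 318 360 [102.9   6.5]
bolt 24 318 359 [101.6   6.4]
bolt 28 318 359 [100.2   6.4]
bolt 32 318 359 [98.9  6.4]
bolt 36 326 328 [97.6  2.2]
plate col 140 100 245 bright (np.int64(230), np.int64(245)) [ 57.1 -30.2]
plate col 180 186 244 bright (np.int64(229), np.int64(244)) [ 57.3 -23.6]
plate col 240 139 243 bright (np.int64(227), np.int64(243)) [ 57.5 -13.8]
plate col 400 144 240 bright (np.int64(224), np.int64(240)) [58.  12.4]
plate col 440 175 240 bright (np.int64(223), np.int64(240)) [58.  18.9]
plate col 480 206 238 bright (np.int64(223), np.int64(238)) [58.4 25.4]
plate row 225 129 501 [array([ 60.7, -31.5]), array([60.8, 28.5])]
plate row 230 122 501 [array([ 59.9, -32.8]), array([59.9, 28.6])]
plate row 235 122 500 [array([ 59. , -32.9]), array([59. , 28.6])]
plate row 238 123 499 [array([ 58.4, -32.9]), array([58.5, 28.5])]
hole 175 290 343
hole 180 298 335
hole 185 292 335
hole 190 291 330
hole 195 290 337
hole 200 293 320
div 150 [107, 87, 52, 27, 19, 19, 46, 90, 106, 107, 112, 120, 124, 131, 137, 138, 138, 139, 140, 136, 135, 137, 137, 138]
div 250 [130, 105, 63, 31, 19, 32, 69, 107, 126, 126, 118, 110, 111, 111, 111, 112, 113, 112, 111, 109, 110, 111, 110, 110]
div 290 [132, 102, 58, 29, 19, 32, 75, 116, 133, 134, 137, 136, 136, 133, 132, 132, 131, 133, 134, 133, 135, 136, 129, 118]
div 400 [122, 87, 46, 24, 20, 47, 94, 124, 133, 137, 134, 130, 130, 134, 135, 133, 134, 138, 138, 138, 134, 135, 137, 138]
div 500 [106, 71, 35, 21, 26, 64, 113, 131, 132, 135, 131, 120, 111, 108, 108, 109, 111, 111, 112, 111, 112, 112, 111, 110]
div 550 [71, 46, 24, 19, 21, 53, 92, 107, 109, 108, 109, 112, 110, 111, 112, 114, 115, 113, 113, 113, 113, 112, 111, 111]
```

Relative to the TCP, the plate middle is at −2.3 mm and the bolt at +6.4 mm, with about 40 mm from plate to head and 1° of yaw between them. I'll lower the bin to hole height, shift it sideways and close to about 20 mm, then look again.

carry_out --hand '[-1,-1,-1,-1,-1,-1,-1,-1]' --pt "0 0.3 0.5" --pt "0.3 0.3 1" --pt "0.5 0.15 1.2" --pt "0.5 0 1.2" --pt "0.5 0 0.8" --pt "0.2 0 0.36" --pt "0 0 0" --pt "0 0 0" --twist '[0.02,0,0,0,0,0,0,0]'

```text
t: 6.97
tcp_pos: [0.6191, 0.1552, 0.0996]
ee_rot: [0.439, 0.898, -0.0, 0.0]
ft_force: [0.4, -0.6, -2.4]
finger_gap: 0.0634
finger_force: 45.3
```

```bash
python3 - <<'E'
from h import *
o=bot.get_obs();T=R.from_quat(o['ee_rot']);print(o['t'],o['tcp_pos'],T.as_matrix().round(4),o['ft_force'],o['finger_gap'])
m=bot.camera_model("wrist");im=bot.capture("wrist");cv2.imwrite("pics/wrist2.png",im);np.save("pics/wrist2.npy",m,allow_pickle=True)
print(m['eye'])
E
```

```text
6.9667 [0.61907761 0.15516743 0.09963354] [[-6.141e-01  7.893e-01  3.000e-04]
 [ 7.893e-01  6.141e-01 -2.000e-04]
 [-4.000e-04  1.000e-04 -1.000e+00]] [ 0.4251582  -0.61082059 -2.36219853] 0.06341410671921904
[0.56713682 0.22058546 0.22703185]
```

View pics/wrist2.png

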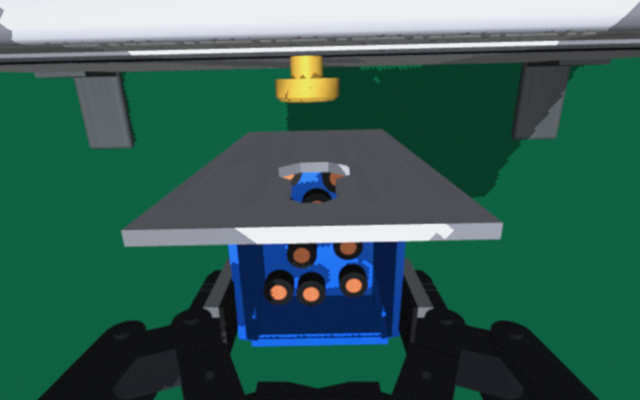

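The bolt head is now at columns 276–339 and rows 78–102, the hole at columns 279–350 around row 170, and the plate top spans columns 122–501. The divider edge is parallel to the plate. I'll compute the offsets along the tool axes.

```bash
python3 - <<'E'
from h import *
im=cv2.imread("pics/wrist2.png");m=np.load("pics/wrist2.npy",allow_pickle=True).item()
tcp=np.array([.61908,.15517,.09963]);n=np.array([-.6141,.7893,0]);t=np.array([.7893,.6141,0])
def loc(uv,z):
    p=onz(m,uv,z)-tcp;return np.round(1000*np.array([p@n,p@t]),1)
def onn(uv,nn):
    e,d=ray(m,uv);p=e+d*((nn-(e-tcp)@n)/(d@n));return np.round(1000*np.array([(p-tcp)@t,p[2]]),1)
h=cv2.cvtColor(im,cv2.COLOR_BGR2HSV)
Y=cv2.inRange(h[40:120,250:370],np.array((16,120,60)),np.array((35,255,255)))
for v in(60,70,76,80,84,88,92,96,100,102):
    u=np.where(Y[v-40])[0]+250
    if len(u)>2:print('bolt',v,u.min(),u.max(),loc(((u.min()+u.max())/2,v),.143),loc(((u.min()+u.max())/2,v),.135))
for z in(.172,.174,.176):print('plate corners z',z,[loc(x,z) for x in((122.5,246),(502,238.5),(122.5,231),(502,222))])
print('plate bottom corners? z.058',[loc(x,.058) for x in((249,131),(382,130))])
for nn in(.057,.059,.061):print('n',nn,'hole L/R',onn((278.5,172),nn),onn((350.5,170),nn),'top/bot rear rim',onn((314,163),nn),'bottom of plate',onn((315,130),nn),'top rear edge',onn((312,227),nn))
for v in range(158,224,4):
    w=np.where((h[v,260:370,1]>110)|(im[v,260:370].max(1)>150))[0]+260
    if len(w):print(v,w.min(),w.max())
E
```

```text
bolt 60 290 321 [87.1 -3.5] [87.4 -3.8]
bolt 70 291 322 [85.  -3.3] [85.1 -3.6]
bolt 76 291 322 [83.7 -3.4] [83.7 -3.6]
bolt 80 276 338 [82.9 -3.2] [82.8 -3.5]
bolt 84 276 338 [82.  -3.3] [81.9 -3.5]
bolt 88 276 338 [81.1 -3.3] [80.9 -3.5]
bolt 92 276 338 [80.3 -3.3] [80.  -3.5]
bolt 96 276 337 [79.4 -3.4] [79.  -3.6]
bolt 100 280 332 [78.5 -3.5] [78.  -3.8]
bolt 102 288 309 [78.1 -5.3] [77.5 -5.7]
plate corners z 0.172 [array([ 55.8, -34.6]), array([57.3, 30.8]), array([ 58.7, -34.1]), array([60.4, 30.3])]
plate corners z 0.174 [array([ 56.9, -33.4]), array([58.2, 29.7]), array([ 59.6, -32.9]), array([61.2, 29.2])]
plate corners z 0.176 [array([ 57.9, -32.1]), array([59.2, 28.5]), array([ 60.5, -31.7]), array([62., 28.])]
plate bottom corners? z.058 [array([ 59.2, -33.5]), array([59.7, 29.7])]
n 0.057 hole L/R [-12.4 126.2] [  9.1 123.8] top/bot rear rim [ -2.  114.7] bottom of plate [-2.3 39.2] top rear edge [ -1.9 166.5]
n 0.059 hole L/R [-11.5 133.8] [  8.3 131.6] top/bot rear rim [ -1.9 123.1] bottom of plate [-2.1 53.4] top rear edge [ -1.8 171. ]
n 0.061 hole L/R [-10.6 141.4] [  7.6 139.4] top/bot rear rim [ -1.8 131.6] bottom of plate [-2.  67.5] top rear edge [ -1.7 175.6]
162 318 327
166 300 347
170 300 349
174 290 348
178 285 336
182 297 335
186 291 325
190 291 330
194 291 336
198 291 335
202 298 317
```

The plate middle is at −1.85 mm and the bolt at −3.4 mm. The hole height is 135 mm, so it matches. The gap to the head is about 18 mm, and about 29 mm to the face. I'll correct sideways and approach to just short of the head.

carry_out --hand '[-1,-1,-1,-1,-1,-1,-1,-1]' --pt "0.2 -0.08 0" --pt "0.3 -0.08 0" --pt "0.3 0 0" --pt "0.3 0 0" --pt "0.2 0 0" --pt "0.1 0 0" --pt "0 0 0" --pt "0 0 0" --twist '[0,0,0,0,0,0,0,0]'

```text
t: 7.68
tcp_pos: [0.6091, 0.1653, 0.0997]
ee_rot: [0.439, 0.898, -0.0, 0.0]
ft_force: [-0.7, -0.8, -4.0]
finger_gap: 0.0635
finger_force: 45.3
```

```bash
python3 - <<'E'
from h import *
o=bot.get_obs();T=R.from_quat(o['ee_rot']).as_matrix();tcp=o['tcp_pos'];n,t=T[:,0],T[:,1];print(o['t'],tcp,o['ft_force'],T[:,0])
m=bot.camera_model("wrist");im=bot.capture("wrist");cv2.imwrite("pics/wrist3.png",im)
def loc(uv,z):
    p=onz(m,uv,z)-tcp;return np.round(1000*np.array([p@n,p@t]),1)
h=cv2.cvtColor(im,cv2.COLOR_BGR2HSV)
Y=cv2.inRange(h,np.array((16,120,60)),np.array((35,255,255)));Y[:,:240]=0;Y[:,400:]=0;Y[220:]=0
for v in range(60,200,4):
    u=np.where(Y[v])[0]
    if len(u)>20:print('bolt',v,u.min(),u.max(),loc(((u.min()+u.max())/2,v),.143))
for v in(232,234,236):
    w=np.where(h[v,:,1]<60)[0];w=w[(w>90)&(w<530)];print(v,w.min(),w.max(),loc(((w.min()+w.max())/2,v),.173))
E
```

```text
7.6833 [0.60908467 0.16528088 0.09972771] [-0.67966919 -0.83250203 -3.97303354] [-6.14116440e-01  7.89215370e-01 -3.10911347e-04]
bolt 132 298 332 [71.2 -1.5]
bolt 136 285 343 [70.2 -1.7]
bolt 140 284 343 [69.3 -1.8]
bolt 144 284 343 [68.3 -1.8]
bolt 148 285 343 [67.3 -1.7]
bolt 152 286 341 [66.4 -1.8]
bolt 156 290 336 [65.4 -2. ]
232 122 501 [58.9 -1.9]
234 122 500 [58.5 -1.9]
236 122 500 [58.1 -1.9]
```

View pics/wrist3.png

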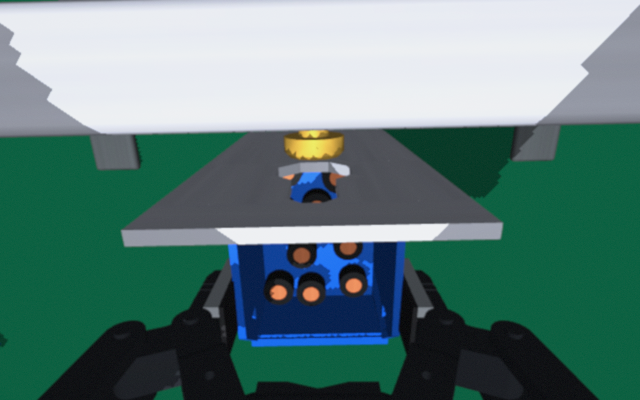

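The head, at columns 284–343, is centred in front of the hole at columns 279–350, and the lateral error is about 0.1 mm. I'll go in slowly, watching the force.

carry_out --hand '[-1,-1,-1,-1,-1,-1,-1,-1]' --pt "0.1 0 0" --pt "0.1 0 0" --pt "0.1 0 0" --pt "0.1 0 0" --pt "0.1 -0.01 0" --pt "0.1 0 0" --pt "0.1 0 0" --pt "0 0 0" --twist '[0,0,0,0,0,0,0,0]'

```text
t: 8.4
tcp_pos: [0.6045, 0.1709, 0.0997]
ee_rot: [0.439, 0.898, -0.0, -0.0]
ft_force: [-0.0, -0.1, -3.5]
finger_gap: 0.0634
finger_force: 45.3
```

```bash
python3 - <<'E'
from h import *
o=bot.get_obs();print(o['t'],o['tcp_pos'],o['ft_force'],o['ft_torque'],((o['tcp_pos']-[.60908,.16528,.0997])@[-.614,.789,0]))
E
```

```text
8.4 [0.604473   0.17087639 0.0996894 ] [-0.01005943 -0.08535457 -3.50317794] [-0.06851823 -0.05928507  0.06708518] 0.007244252891603675
```

No contact 7 mm in, so the head is in the hole. I'll continue.

carry_out --hand '[-1,-1,-1,-1,-1,-1,-1,-1]' --pt "0.1 0 0" --pt "0.1 -0.01 0" --pt "0.1 0 0" --pt "0.1 0 0" --pt "0.1 0 0" --pt "0 0 0" --pt "0 0 0" --pt "0 0 0" --twist '[0,0,0,0,0,0,0,0]'

```text
t: 9.07
tcp_pos: [0.6016, 0.1745, 0.0997]
ee_rot: [0.439, 0.898, -0.0, 0.0]
ft_force: [-1.1, 0.0, -4.2]
finger_gap: 0.0634
finger_force: 45.3
```

carry_out --hand '[-1,-1,-1,-1,-1,-1,-1,-1]' --pt "0.05 0 0" --pt "0 0 0" --pt "0.05 0 0" --pt "0 0 0" --pt "0.05 0 0" --pt "0 0 0" --pt "0 0 0" --pt "0 0 0" --twist '[0,0,0,0,0,0,0,0]'

```text
t: 9.73
tcp_pos: [0.6006, 0.1757, 0.0997]
ee_rot: [0.439, 0.898, -0.0, 0.0]
ft_force: [0.5, -0.2, -3.8]
finger_gap: 0.0631
finger_force: 45.3
```

carry_out --hand '[-1,-1,-1,-1,-1,-1,-1,-1]' --pt "0.05 0 0" --pt "0 0 0" --pt "0.05 0 0" --pt "0 0 0" --pt "0.05 0 0" --pt "0 0 0" --pt "0 0 0" --pt "0 0 0" --twist '[0,0,0,0,0,0,0,0]'

```text
t: 10.4
tcp_pos: [0.5997, 0.1769, 0.0997]
ee_rot: [0.439, 0.898, -0.0, 0.0]
ft_force: [0.6, 0.9, -3.6]
finger_gap: 0.0633
finger_force: 45.3
```

carry_out --hand '[-1,-1,-1,-1,-1,-1,-1,-1]' --pt "0.05 0 0" --pt "0 0 0" --pt "0 0 0" --pt "0.05 0 0" --pt "0 0 0" --pt "0 0 0" --pt "0 0 0" --pt "0 0 0" --twist '[0,0,0,0,0,0,0,0]'

```text
t: 11.07
tcp_pos: [0.5994, 0.1774, 0.0997]
ee_rot: [0.439, 0.898, -0.0, 0.0]
ft_force: [2.0, -1.5, -5.3]
finger_gap: 0.0632
finger_force: 45.4
```

Light contact, about 2.5 N, right where the face was expected. One more small press to confirm.

carry_out --hand '[-1,-1,-1,-1,-1,-1,-1,-1]' --pt "0.05 0 0" --pt "0 0 0" --pt "0 0 0" --pt "0.03 0 0" --pt "0 0 0" --pt "0 0 0" --pt "0 0 0" --pt "0 0 0" --twist '[0,0,0,0,0,0,0,0]'

```text
t: 11.73
tcp_pos: [0.5994, 0.1774, 0.0997]
ee_rot: [0.439, 0.898, -0.0, 0.001]
ft_force: [2.8, -5.9, -6.0]
finger_gap: 0.0629
finger_force: 45.4
```

```bash
python3 - <<'E'
from h import *
o=bot.get_obs();T=R.from_quat(o['ee_rot']).as_matrix();print(o['t'],o['tcp_pos'],o['ft_force']@T,o['ft_torque'],((o['tcp_pos']-[.60908,.16528,.0997])@[-.614,.789,0]))
im=bot.capture("wrist");cv2.imwrite("pics/wrist4.png",im)
E
```

```text
11.7333 [0.59943233 0.17740314 0.09970847] [-6.36823059 -1.42983346  6.00050373] [-0.70155937 -0.58678099  0.14616478] 0.015488827065716453
```

View pics/wrist4.png

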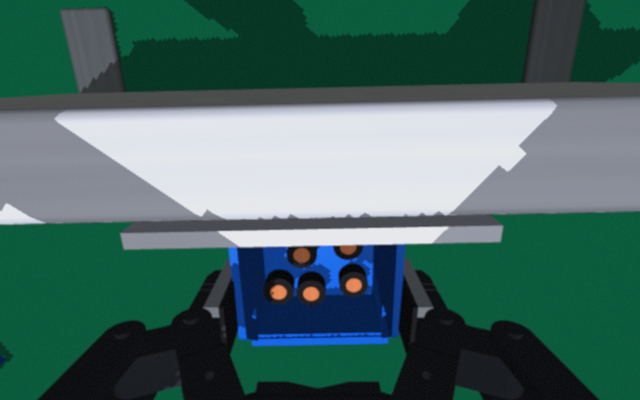

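The plate lies against the divider, its top edge meeting the face at about row 218. The press is about 6 N and motion has stopped. I'll ease off a little and slide down.

carry_out --hand '[-1,-1,-1,-1,-1,-1,-1,-1]' --pt "-0.06 0 0" --pt "0 0 0.2" --pt "0 0 0.2" --pt "0 0 0.2" --pt "0 0 0.2" --pt "0 0 0.2" --pt "0 0 0.2" --pt "0 0 0" --twist '[0,0,0,0,0,0,0,0]'

```text
t: 12.45
tcp_pos: [0.5997, 0.1776, 0.0877]
ee_rot: [0.439, 0.898, 0.0, 0.001]
ft_force: [3.9, -3.6, -3.7]
finger_gap: 0.0631
finger_force: 45.7
```

carry_out --hand '[-1,-1,-1,-1,-1,-1,-1,-1]' --pt "0 0 0.1" --pt "0 0 0.1" --pt "0 0 0.1" --pt "0 0 0.1" --pt "0 0 0.1" --pt "0 0 0.1" --pt "0 0 0" --pt "0 0 0" --twist '[0,0,0,0,0,0,0,0]'

```text
t: 13.12
tcp_pos: [0.5997, 0.1777, 0.0819]
ee_rot: [0.439, 0.898, 0.0, 0.001]
ft_force: [3.2, -5.0, -1.5]
finger_gap: 0.0632
finger_force: 45.8
```

carry_out --hand '[-1,-1,-1,-1,-1,-1,-1,-1]' --pt "-0.02 0 0.05" --pt "0 0 0.05" --pt "0 0 0.05" --pt "0 0 0.05" --pt "0 0 0.05" --pt "0 0 0.05" --pt "0 0 0" --pt "0 0 0" --twist '[0,0,0,0,0,0,0,0]'

```text
t: 13.78
tcp_pos: [0.5996, 0.1776, 0.0789]
ee_rot: [0.439, 0.898, 0.0, 0.001]
ft_force: [3.4, -3.4, -1.4]
finger_gap: 0.0635
finger_force: 45.9
```

carry_out --hand '[-1,-1,-1,-1,-1,-1,-1,-1]' --pt "0 0 0.05" --pt "0 0 0" --pt "0 0 0.05" --pt "0 0 0" --pt "0 0 0" --pt "0 0 0" --pt "0 0 0" --pt "0 0 0" --twist '[0,0,0,0,0,0,0,0]'

```text
t: 14.45
tcp_pos: [0.5996, 0.1776, 0.0779]
ee_rot: [0.439, 0.898, 0.0, 0.001]
ft_force: [2.6, -4.4, -1.3]
finger_gap: 0.0631
finger_force: 45.9
```

carry_out --hand '[-1,-1,-1,-1,-1,-1,-1,-1]' --pt "0 0 0.04" --pt "0 0 0" --pt "0 0 0.03" --pt "0 0 0" --pt "0 0 0.03" --pt "0 0 0" --pt "0 0 0" --pt "0 0 0" --twist '[0,0,0,0,0,0,0,0]'

```text
t: 15.12
tcp_pos: [0.5996, 0.1776, 0.0769]
ee_rot: [0.439, 0.898, 0.0, 0.001]
ft_force: [3.1, -3.6, -1.8]
finger_gap: 0.0628
finger_force: 45.9
```

carry_out --hand '[-1,-1,-1,-1,-1,-1,-1,-1]' --pt "0 0 0.04" --pt "0 0 0" --pt "0 0 0.03" --pt "0 0 0" --pt "0 0 0.03" --pt "0 0 0" --pt "0 0 0" --pt "0 0 0" --twist '[0,0,0,0,0,0,0,0]'

```text
t: 15.78
tcp_pos: [0.5996, 0.1776, 0.0763]
ee_rot: [0.439, 0.898, 0.0, 0.001]
ft_force: [2.7, -4.5, 0.5]
finger_gap: 0.0631
finger_force: 46.1
```

The vertical force is rising and the motion lags, so the bolt has reached the slot top. I'll confirm gently.

carry_out --hand '[-1,-1,-1,-1,-1,-1,-1,-1]' --pt "0 0 0.04" --pt "0 0 0" --pt "0 0 0" --pt "0 0 0" --pt "0 0 0" --pt "0 0 0" --pt "0 0 0" --pt "0 0 0" --twist '[0,0,0,0,0,0,0,0]'

```text
t: 16.45
tcp_pos: [0.5997, 0.1776, 0.0761]
ee_rot: [0.439, 0.898, 0.0, 0.001]
ft_force: [3.6, -5.1, 2.3]
finger_gap: 0.0634
finger_force: 46.4
```

The bolt is home. I'll relieve the forward press, then open.

carry_out --hand '[-1,-1,-1,0.3,0.6,1,1,1]' --pt "-0.06 0 0" --pt "0 0 0" --pt "0 0 0" --pt "0 0 0" --pt "0 0 0" --pt "0 0 0" --pt "0 0 0" --pt "0 0 0" --twist '[0,0,0,0,0,0,0,0]'

```text
t: 17.12
tcp_pos: [0.5985, 0.1776, 0.0746]
ee_rot: [0.439, 0.898, -0.0, -0.001]
ft_force: [-0.0, 0.3, 0.1]
finger_gap: 0.0855
finger_force: 0.0
```

carry_out --hand '[1,1,1,1,1,1,1,1]' --pt "0 0 0" --pt "0 0 0" --pt "0 0 0" --pt "0 0 0" --pt "0 0 0" --pt "0 0 0" --pt "0 0 0" --pt "0 0 0" --twist '[0,0,0,0,0,0,0,0]'

```text
t: 17.78
tcp_pos: [0.5994, 0.1772, 0.0753]
ee_rot: [0.439, 0.898, -0.0, 0.0]
ft_force: [-0.3, -0.1, -0.1]
finger_gap: 0.0853
finger_force: 0.0
```

```bash
python3 - <<'E'
from h import *
o=bot.get_obs();print(o['t'],o['tcp_pos'],o['ft_force'],o['finger_gap'],o['finger_force'])
im=bot.capture("wrist");cv2.imwrite("pics/wrist5.png",im)
E
```

```text
17.7833 [0.59944659 0.17720792 0.07531832] [-0.28994685 -0.12736601 -0.09932129] 0.0853342725045199 0.0
```

View pics/wrist5.png

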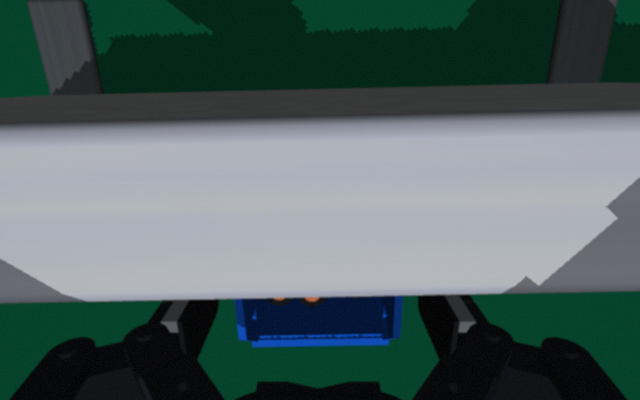

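The bin hangs upright behind the divider edge at columns 237–401, with both fingers clear on the sides. I'll retreat straight up.

carry_out --hand '[1,1,1,1,1,1,1,1]' --pt "0 0 -0.5" --pt "0 0 -1" --pt "0 0 -1.5" --pt "0 0 -2" --pt "0 0 -2.5" --pt "0 0 -2.5" --pt "0 0 -2.5" --pt "0 0 -2" --twist '[0,0,0,0,0,0,0,0]'

```text
t: 18.5
tcp_pos: [0.6, 0.1774, 0.2237]
ee_rot: [0.439, 0.898, 0.001, 0.001]
ft_force: [-0.2, 0.6, -0.3]
finger_gap: 0.0857
finger_force: 0.0
```

carry_out --hand '[1,1,1,1,1,1,1,1]' --pt "-2 0 -1" --pt "-2.5 0 0" --pt "-2.5 0 0" --pt "-2.5 0 0" --pt "-2 0 0" --pt "0 0 0" --pt "0 0 0" --pt "0 0 0" --twist '[0,0,0,0,0,0,0,0]'

```text
t: 19.17
tcp_pos: [0.6695, 0.087, 0.2308]
ee_rot: [0.439, 0.898, 0.0, -0.0]
ft_force: [0.4, 1.0, 0.2]
finger_gap: 0.0855
finger_force: 0.0
```

```bash
python3 - <<'E'
from h import *
o=bot.get_obs();print(o['t'],o['tcp_pos'],o['ft_force'])
m=bot.camera_model("wrist");im=bot.capture("wrist");s=bot.capture("scene")
a=np.zeros((400,800,3),np.uint8);a[:250,:400]=cv2.resize(im,(400,250));a[:,400:]=cv2.resize(s[90:260,340:510],(400,400),interpolation=2)
cv2.imwrite("pics/c6.png",a)
E
```

```text
19.1667 [0.66954659 0.08695661 0.23082809] [0.41330253 0.95395257 0.1879191 ]
```

View pics/c6.png

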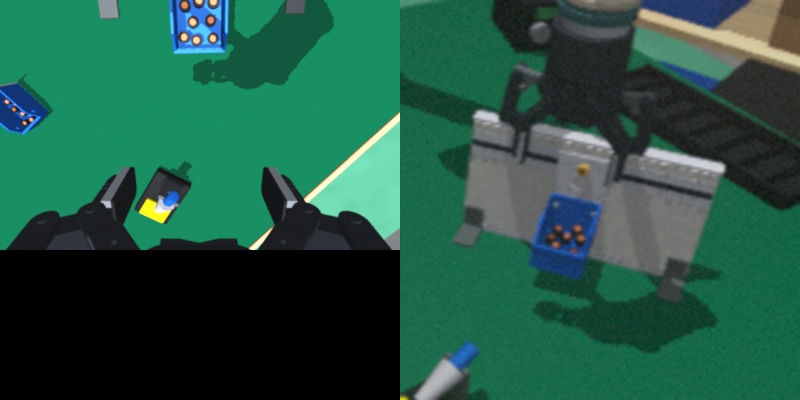

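The scene crop shows the bin hanging upright with the yellow bolt head at the top of the slot, at (583,170). The iron stand is untouched and the gripper is clear. Handing in.

```bash
python3 -c "
from plant import bot
print(bot.close_job())"
```

```text
the job is handed in; nothing more can be done
None
```

The bin hangs released and upright, with the bolt home at the top of the slot and the gripper clear; I handed the job in at about 19 s, with wrist force readings near the divider of at most about 9 N; the hand-in call returned no verdict.

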